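# Open the burner gas valve and hold the guarded reset lever

### The arm

A 6-joint arm with a two-finger parallel gripper is mounted at the origin on the work surface. World frame = base frame: x ahead of the robot, y to its left, z up, the work surface at z = 0. Lengths are in mm, angles in rad, forces in N, time in s.
With the tool pointing down it reaches from about 350 to 875 mm from the base axis. Payload 4.2 kg.
Tool frame: the origin (TCP) lies midway between the tips of the shut fingers; the grasp point (between the pads) lies 19 mm behind it (arm.grip_point_offset is the z of the grasp point in the tool frame, in mm); z points along the fingers, x is the direction in which the jaws open and shut, and the axes are right-handed (so a half turn about z gives the same grasp; the last joint's range is limited). The gripper opens to 85 mm and grips with 20 to 120 N. Pads are 22 mm wide; open, the fingers measure 114 mm over their backs; the gripper's body (76 mm by 85 mm) begins 54 mm behind the grasp point. The pads swing forward as they close: fully open they stand 13 mm farther back than shut.
Start: joints at [1.367, 0.385, 0.008, 0, -1.194, -0.259], TCP at [279.001, 559.248, 231.312] pointing down, gripper open.
Joint ranges: [-3.14, 3.14], [-1.21, 2.06], [-1.07, 1.41], [-3.16, 2.05], [-2.99, -0.16], [-3.1, 3.1]. Speed limits (rad/s): [2.79, 2.79, 3.14, 3.14, 3.14, 3.14].

### API

Orientations are given as a unit quaternion [x, y, z, w].
In Python, from bench import arm gives the robot as it stands.
- The arm moves only by the shell command python3 -m jog 'ROWS'. ROWS is JSON, a list of rows, each an object of numbers: "hand": the finger opening in mm, from 0 to 85.4; "dx", "dy", "dz": the shift along the tool's x, y, z in mm; "rx", "ry", "rz": the turn, a rotation vector about the tool's x, y, z in rad. A call has 1 to 5 rows; each row shifts and turns the commanded pose from where the row before left it, along the tool's axes as they then stand; what a row does not reach is not made up. A row lasts 1/12 s, in which the tool goes at most 41.7 mm and 7.16 degrees, less where a joint would pass 70% of its speed; a pose out of reach is approached as far as the arm can. A call with a gripper value outside its range is refused whole. The fingers move at their own pace and stop on an object; the grip force is fixed at half the most. Time passes only in rows, so rows that do not move let the fingers close. It gives the time, the measured TCP pose, the force and the opening at its end, in the units of the state.
- arm.read_state(): the state, without advancing time (a new reading comes with each control period).
- arm.get_image(name): name is "scene" or "top" or "wrist"; returns a dict with "img" (480x640x3 uint8, red, green, blue), "depth" (480x640 float32, mm along the optical axis (not along the pixel's ray), 0 where there is no reading), "intrinsics" (3x3 intrinsics, pixels), "R" (3x3) and "t" (3): a world point X has camera coordinates R X + t; the wrist camera has in their place "T_tool_cam" (4x4, takes a point from camera to tool coordinates, whose origin is the TCP and whose axes are the tool frame's). Camera axes: x right, y down, z forward; pixel columns grow to the right and rows downward; lengths in mm; the calibration is good to about 2 mm. A picture is of the moment at which its call begins: read the wrist's pose just before it.
- arm.job_done(): hands the job in, once; it reports no verdict.
The state is a dict: "clock": time; "joints": joint angles; "joint_vel": joint speeds; "joint_efforts": joint torques, N m; "position": TCP position; "ee_rot": TCP orientation; "contact_force": force on the tool from outside, world axes, zero at the start; "wrist_torque": the same for the moment, N m; "gripper_width": finger opening in mm.
Only numpy, scipy, OpenCV 4.12 (cv2) and the standard library are available. Lean on these libraries where they do the work, as an engineer would, in place of code of your own. Each camera call takes 0.05 s, during which the arm holds its last target.

### The job

Get the warming burner ready for lighting: push the gas valve's handle round until it is fully open, in line with its pipe, then reach down through the window of the grey guard and press the flame-safety reset lever all the way down with the fingertips, without touching the guard. Finish with the lever still held fully down, so that the pilot can be lit, and leave everything loose on the bench where it lies.

Things in the scene. Friction and masses are not known exactly. Their poses are not given: they have to be found in the camera images.
- gas_train: Fixed gas set of the warming burner on a dark base. Origin: on the bench under the pipe; y along the yellow pipe (21 mm thick, axis 80 mm up) from guard to valve, z up. In its frame, mm: valve stem at (0, 150); a pressure gauge 142 high, 40 wide at (0, 65); guard x -92 to 78, y -165 to 25; burner tube, brick and pipe rests, up to 100 high, at x 130 to 225, y -240 to 0.
- gas_valve (a joint): Turn of the gas valve's handle about its upright stem, rad: 0 = closed, square across the pipe, pointing along the gas train's +x; 1.571 = fully open at a hard stop, in line with the pipe, pointing along the gas train's +y (counter-clockwise from above). Starts between 0 and 0.35. Dry friction about 0.3 N m; it stays where it is left.
- valve_stem (a point): Point on the stem's axis at the handle's mid-height, 132 mm above the bench; axes as the gas train's. The handle turns about the vertical through it.
- handle_end (a point): Far end of the valve handle, 115 mm from the stem; moves with it, x pointing outward. The handle is a level bar with a black sleeve from 35 to 115 mm from the stem, 22 mm wide, 12 mm thick, mid-height 132 mm above the bench. When open the pipe's top is 35 mm below the sleeve; when closed there is only the bench or base below.
- guard: Grey sheet-steel guard hood bolted over the flame-safety valve, 170 (x) x 190 (y) mm, flat top 150 mm above the bench, sheet 2.5 mm thick, with slotted front and back. Origin and axes are the gas train's. Its only opening for a hand is the window in the top. It must not be touched.
- guard_window (a point): Centre of the guard's window at the top of its black edge trim, 153 mm above the bench; axes as the gas train's. The clear opening inside the trim is 78 mm along x and 98 mm along y; the trim is 6 mm thick.
- reset_lever (a joint): Turn of the reset lever, rad: 0 = up, at rest; 0.22 = fully down on a hard stop. It is sprung: about 4 N on the pad starts it, about 8.5 N brings it fully down; it springs back when let go.
- lever_pad (a point): Centre of the top of the reset lever's thumb pad, a bare metal square 32 x 32 mm below the middle of the window; moves with the lever. At rest 130 mm above the bench, 20 mm below the guard's top; fully down about 16.5 mm lower. The lever is a steel strip 16 mm wide, hinged 75 mm from the pad towards the gas train's +x, axis along y.
- frit_jar: Closed glass jar, 60 mm across, 85 mm tall, near the hose-tail end of the gas train; origin under its centre. To be left alone.
- spark_lighter: Spark lighter of bent steel wire with a round cup, 216 mm long, 60 mm wide, 16 mm high, lying on the bench behind the gas valve; origin underneath, mid-length. To be left alone.
- wrench: Open-ended wrench, 190 mm long, lying flat behind the spark lighter; origin under its middle. To be left alone.
- jacks: Glassworker's steel jacks (sprung tongs), 300 mm long, 60 mm wide, 14 mm high, lying flat beyond the guard end of the gas train; origin mid-length. To be left alone.
- paperweight: Round amber glass paperweight, 74 mm across, 60 mm high; origin under its centre. To be left alone.

How it is judged (in metres and radians):
On the way, in this order (a step that is already met when the one before it is completed fails the run):
1. the gas valve's handle is in line with the pipe (within about 7 degrees) (value of joint gas_valve above 1.45 rad and value of joint reset_lever below 0.05 rad), for 0.2 s.
2. the reset lever is pressed fully down by the fingers while the gas valve is open (value of joint gas_valve above 1.45 rad and value of joint reset_lever above 0.185 rad and contact force between the fingers and reset_lever above 1.5 N), for 0.3 s.
At the end, for the whole second after the job is handed in: The gas valve's handle is turned past 1.45 rad (fully open is 1.57), and the fingers hold the reset lever down past 0.185 rad (its stop is at 0.22) with more than 1.5 N through the last second (all of step 2); the arm keeps its last pose, push and grip.
It fails at once if the guard is touched by the robot (contact force between any of the arm, the fingers and guard above 0.5 N).
It fails at once if a loose thing on the bench is lifted, carried or pushed more than 15 mm (distance of any of frit_jar, spark_lighter, wrench, jacks, paperweight from where it was at the start of the episode above 0.015 m).
It fails at once if the jar or the paperweight is tipped (angle between any of frit_jar, paperweight's own z axis and vertical above 0.3 rad).
It also fails if it takes over 48 s, if anything falls off the work surface, if the arm or the gripper's body presses on something with over 40 N, if the wrist force passes 120 N, or if a joint passes its speed limit or range.

## Working session

There is one attempt and no reset: what is moved stays moved. The work goes in short steps, Python scripts to look and compute and a shell command to move; the robot and the scene stay as the last step left them, time stands still between calls to the robot, and variables do not carry over. Pictures are saved under pics/ and viewed, and the job is handed in when it is done.

```bash
ls; mkdir -p pics
python3 - <<'E'
from bench import arm
import cv2
print(arm.read_state())
for n in("scene","top"):
    d=arm.get_image(n); cv2.imwrite(f"pics/{n}0.png",d["img"][:,:,::-1]); print(n,d["intrinsics"],d["R"],d["t"])
E
```

```text
pics
{'clock': 0.0, 'joints': array([ 1.36661986e+00,  3.85551668e-01,  6.63353188e-03, -4.77784430e-04,
       -1.19398636e+00, -2.58591801e-01]), 'joint_vel': array([-0.00036292,  0.00127029,  0.00057089, -0.00043726,  0.0009707 ,
       -0.00012794]), 'joint_efforts': array([ 1.22961360e-04, -3.92290521e+01,  1.88397825e+01,  4.18600962e+00,
       -4.76734887e-03, -4.16845481e-06]), 'position': array([278.75097494, 558.75256447, 230.23068855]), 'ee_rot': array([-5.26029807e-01,  8.50465450e-01, -6.12673759e-04, -8.86015406e-04]), 'contact_force': array([-0.68517889,  0.45905022,  0.10504739]), 'wrist_torque': array([-0.04532991,  0.01749621, -0.01461077]), 'gripper_width': 85.52848107626521}
scene [[606.98213684   0.         324.66380853]
 [  0.         606.98213684 244.36662829]
 [  0.           0.           1.        ]] [[ 0.09922101  0.99499363  0.01195257]
 [ 0.71430668 -0.06285792 -0.6970042 ]
 [-0.69276342  0.07769526 -0.71696742]] [ -75.46766717 -333.12632992 1870.54097404]
top [[512.78524456   0.         315.37052383]
 [  0.         512.78524456 230.27150505]
 [  0.           0.           1.        ]] [[ 1.07792831e-03 -9.99927439e-01 -1.19980953e-02]
 [-9.90615552e-01  5.72088211e-04 -1.36676631e-01]
 [ 1.36673578e-01  1.20328274e-02 -9.90543055e-01]] [  11.89846737  599.11251265 1276.84744105]
```

View pics/scene0.png

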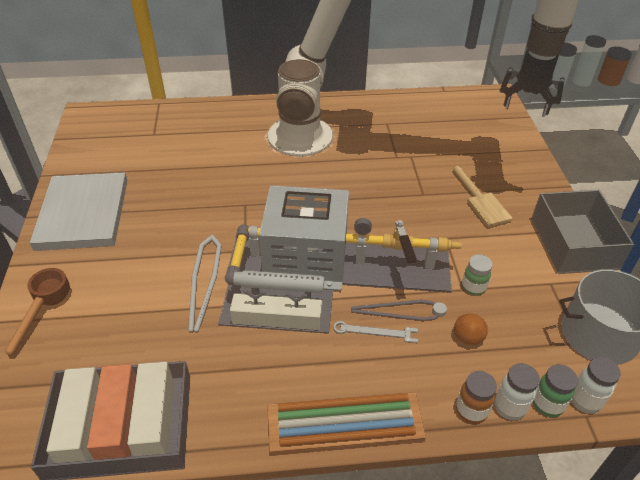

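View pics/top0.png

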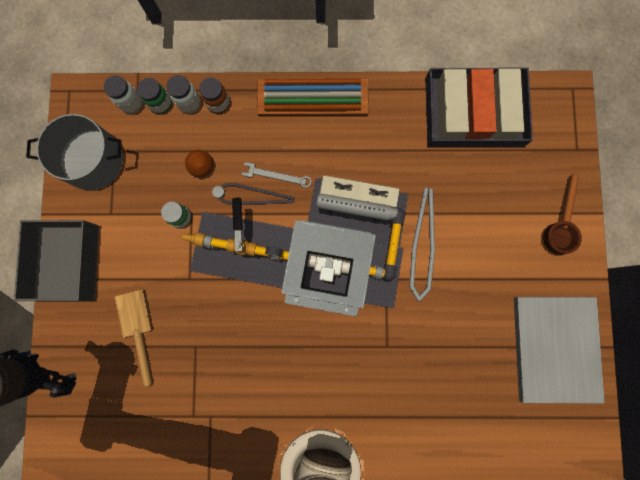

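The top view shows the handle's black sleeve at about (238,215), pointing away from the robot. The yellow pipe runs from (185,238) to (395,270), and the guard window is centred near (328,270). I'll zoom in and measure.

```bash
cat > h.py <<'E'
from bench import arm
import cv2, numpy as np
def ray_plane(d,uv,z):
    K,R,t=d["intrinsics"],d["R"],d["t"]
    uv=np.atleast_2d(np.asarray(uv,float))
    r=np.linalg.inv(K)@np.c_[uv,np.ones(len(uv))].T
    C=-R.T@t; D=R.T@r
    s=(z-C[2])/D[2]
    return (C[:,None]+D*s).T
def cloud(d):
    K,R,t=d["intrinsics"],d["R"],d["t"]
    v,u=np.mgrid[:480,:640]; z=d["depth"]
    P=np.stack([(u-K[0,2])/K[0,0]*z,(v-K[1,2])/K[1,1]*z,z],-1)
    return (P-t)@R
E
python3 - <<'E'
from h import *
for n,(a,b,c,e) in {"top":(170,150,430,330),"scene":(190,170,470,340)}.items():
    d=arm.get_image(n); np.savez(f"{n}.npz",**d)
    im=d["img"][b:e,a:c,::-1]; cv2.imwrite(f"pics/{n}z.png",cv2.resize(im,None,fx=2.8,fy=2.8,interpolation=cv2.INTER_CUBIC))
d=dict(np.load("top.npz")); P=cloud(d); hsv=cv2.cvtColor(d["img"],cv2.COLOR_RGB2HSV)
Z=P[...,2]
m=(Z>140)&(Z<160)&(P[...,0]<900)
n,l,s,c=cv2.connectedComponentsWithStats(m.astype(np.uint8))
for i in range(1,n):
    if s[i,4]>60: q=P[l==i]; print("z140-160",s[i],q.mean(0),np.median(q[:,2]))
m=(Z>120)&(Z<142)&(hsv[...,2]<60)
n,l,s,c=cv2.connectedComponentsWithStats(m.astype(np.uint8))
for i in range(1,n):
    if s[i,4]>30: q=P[l==i]; print("dark",s[i],c[i],q.mean(0),q.min(0),q.max(0))
E
```

```text
z140-160 [ 282  221   94   88 4679] [511.20624377 -21.3197474  150.97166203] 150.94346225204583
z140-160 [304 448  38   8  73] [ 89.2709813   -7.96206877 151.33804172] 151.79981007833598
dark [232 198  11  33 281] [237.01779359 213.63701068] [626.19215644 198.64261887 137.66750981] [587.46942057 186.2093783  127.00706233] [664.8478379  212.44339759 141.96055039]
dark [276 248   6   9  35] [278.97142857 251.88571429] [534.39042669  97.23936412 135.2979046 ] [525.16742412  92.22822876 125.54004602] [543.58472797 104.05942854 141.82646922]
```

View pics/topz.png

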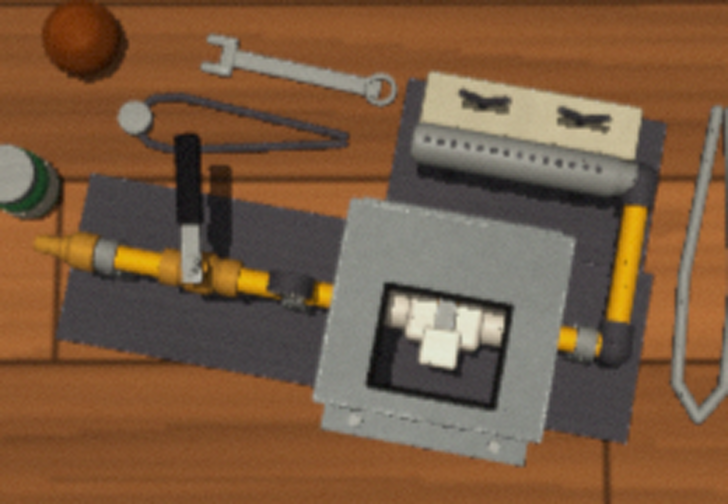

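View pics/scenez.png

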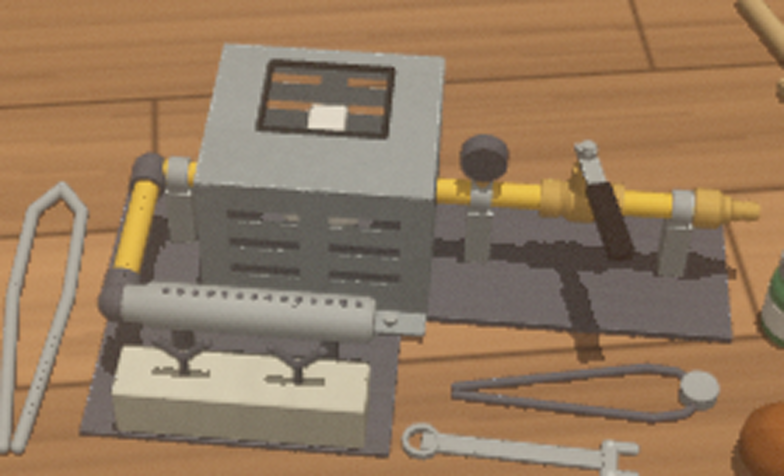

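Run:
```python
from h import *
d=dict(np.load("top.npz")); P=cloud(d); hsv=cv2.cvtColor(d["img"],cv2.COLOR_RGB2HSV); Z=P[...,2]
# guard top outline: min area rect of plane z~150
m=((Z>144)&(Z<158)&(P[...,0]>350)).astype(np.uint8)
n,l,s,c=cv2.connectedComponentsWithStats(m); i=1+s[1:,4].argmax(); m=(l==i).astype(np.uint8)
cs,_=cv2.findContours(m,cv2.RETR_CCOMP,cv2.CHAIN_APPROX_NONE)
for k in cs:
    if cv2.contourArea(k)<300: continue
    for z in (150,153):
        W=ray_plane(d,k[:,0,:],z)[:,:2].astype(np.float32)
        r=cv2.minAreaRect(W); print(z,"cont",cv2.contourArea(k),r,cv2.boxPoints(r).tolist())
# pipe
y=((hsv[...,0]>15)&(hsv[...,0]<30)&(hsv[...,1]>170)&(hsv[...,2]>150)&(Z>60)&(Z<100)&(P[...,0]<580)&(P[...,0]>430)).astype(np.uint8)
q=P[y>0]; print(len(q))
mid=q[:,1]>80; L=cv2.fitLine(q[mid][:,:2].astype(np.float32),cv2.DIST_HUBER,0,.01,.01).ravel(); print("pipe",L,np.degrees(np.arctan2(L[1],L[0])))
# sleeve axis
b=((Z>122)&(Z<146)&(hsv[...,2]<60)&(P[...,1]>170)&(P[...,1]<240)&(P[...,0]>570)).astype(np.uint8)
v,u=np.nonzero(b); W=ray_plane(d,np.c_[u,v],138)[:,:2].astype(np.float32)
r=cv2.minAreaRect(W);print("sleeve",r,cv2.boxPoints(r)); print(cv2.fitLine(W,cv2.DIST_HUBER,0,.01,.01).ravel(), W.mean(0))
```

```text
150 cont 5962.5 ((505.47601318359375, -19.945831298828125), (192.53579711914062, 173.87513732910156), 79.71446990966797) [[402.74652099609375, -99.14369201660156], [573.8275146484375, -130.1897430419922], [608.2055053710938, 59.25202941894531], [437.12451171875, 90.29808044433594]]
153 cont 5962.5 ((505.2591552734375, -19.9053955078125), (192.0531463623047, 173.4392547607422), 79.71448516845703) [[402.7872314453125, -98.90475463867188], [573.4393310546875, -129.87294006347656], [607.7310791015625, 59.093963623046875], [437.0789794921875, 90.06214904785156]]
150 cont 1493.0 ((482.0036926269531, -15.736663818359375), (105.7391357421875, 84.10807800292969), 79.66351318359375) [[431.14581298828125, -60.20250701904297], [513.888916015625, -75.29391479492188], [532.861572265625, 28.72917938232422], [450.11846923828125, 43.820587158203125]]
153 cont 1493.0 ((481.8456726074219, -15.706737518310547), (105.47399139404297, 83.89734649658203), 79.66342163085938) [[431.11517333984375, -60.06098556518555], [513.6509399414062, -75.11471557617188], [532.576171875, 28.647510528564453], [450.0404052734375, 43.70124053955078]]
743
pipe [1.7403421e-01 9.8473960e-01 5.5694055e+02 2.2675880e+02] 79.97754
sleeve ((625.3766479492188, 198.5491485595703), (78.87669372558594, 22.172956466674805), 3.5916130542755127) [[585.3212  207.14325]
 [586.71027 185.01385]
 [665.43207 189.95505]
 [664.043   212.08444]]
[9.9628854e-01 8.6076424e-02 6.2638702e+02 1.9857111e+02] [625.91583 198.57884]
```

```bash
cat >> h.py <<'E'
from scipy.spatial.transform import Rotation as Ro
A=np.radians(-10.25); ex=np.array([np.cos(A),np.sin(A),0]); ey=np.array([-np.sin(A),np.cos(A),0]); O=np.array([524.8,47.8,0])
def tr(p): p=np.asarray(p)-O; return np.array([p@ex,p@ey,p[2]])
def st(goal=None):
    s=arm.read_state(); R=Ro.from_quat(s["ee_rot"]).as_matrix()
    print("t",round(s["clock"],2),"train",tr(s["position"]).round(1),"F",s["contact_force"].round(1),"w",round(s["gripper_width"],1))
    print("toolx angle vs -ey, rz needed:",(R.T@np.array([-ey,-ex,[0,0,-1]]).T).round(3).tolist(), Ro.from_matrix(R.T@np.array([-ey,-ex,[0,0,-1]]).T).as_rotvec().round(4))
    if goal is not None:
        g=O+goal[0]*ex+goal[1]*ey+np.array([0,0,goal[2]]); print("tool delta",(R.T@(g-s["position"])).round(1))
E
python3 -m jog '[{"hand":0,"rz":-0.1},{"hand":0,"rz":-0.1},{"hand":0,"rz":-0.084},{"hand":0}]'
python3 -c "
from h import *
st((98,128,230))"
```

```text
t 0.2 train [-332.9  459.2  230.6] F [ 0.2  0.5 -0.4] w 85.6
toolx angle vs -ey, rz needed: [[0.96, 0.28, -0.001], [-0.28, 0.96, 0.0], [0.001, 0.0, 1.0]] [ 1.00e-04 -1.30e-03 -2.84e-01]
tool delta [ 197.2 -506.5    0.9]$[0]: bad value
```

```bash
python3 -m jog '[{"hand":0,"dx":0,"dy":0,"dz":0,"rx":0,"ry":0,"rz":-0.1},{"hand":0,"dx":0,"dy":0,"dz":0,"rx":0,"ry":0,"rz":-0.1},{"hand":0,"dx":0,"dy":0,"dz":0,"rx":0,"ry":0,"rz":-0.084}]'
python3 -c "
from h import *
st((98,128,230))"
```

```text
clock: 0.45
position: [278.9, 559.1, 231.0]
ee_rot: [-0.643, 0.766, -0.0, -0.0]
contact_force: [-0.7, 0.6, -0.2]
gripper_width: 51.6
t 0.45 train [-332.9  459.4  231. ] F [-0.7  0.6 -0.2] w 51.6
toolx angle vs -ey, rz needed: [[1.0, -0.005, -0.001], [0.005, 1.0, -0.0], [0.001, 0.0, 1.0]] [ 0.0002 -0.0007  0.0047]
tool delta [ 333.4 -429.4    1.1]
```

```bash
python3 -m jog '[{"hand":0,"dx":22,"dy":-28,"dz":0,"rx":0,"ry":0,"rz":0},{"hand":0,"dx":22,"dy":-28,"dz":0,"rx":0,"ry":0,"rz":0},{"hand":0,"dx":22,"dy":-28,"dz":0,"rx":0,"ry":0,"rz":0},{"hand":0,"dx":22,"dy":-28,"dz":0,"rx":0,"ry":0,"rz":0},{"hand":0,"dx":22,"dy":-28,"dz":0,"rx":0,"ry":0,"rz":0}]'
python3 -m jog '[{"hand":0,"dx":22,"dy":-28,"dz":0,"rx":0,"ry":0,"rz":0},{"hand":0,"dx":22,"dy":-28,"dz":0,"rx":0,"ry":0,"rz":0},{"hand":0,"dx":22,"dy":-28,"dz":0,"rx":0,"ry":0,"rz":0},{"hand":0,"dx":22,"dy":-28,"dz":0,"rx":0,"ry":0,"rz":0},{"hand":0,"dx":22,"dy":-28,"dz":0,"rx":0,"ry":0,"rz":0}]'
python3 -m jog '[{"hand":0,"dx":22,"dy":-28,"dz":0,"rx":0,"ry":0,"rz":0},{"hand":0,"dx":22,"dy":-28,"dz":0,"rx":0,"ry":0,"rz":0},{"hand":0,"dx":22,"dy":-28,"dz":0,"rx":0,"ry":0,"rz":0},{"hand":0,"dx":22,"dy":-28,"dz":0,"rx":0,"ry":0,"rz":0},{"hand":0,"dx":0,"dy":0,"dz":0,"rx":0,"ry":0,"rz":0}]'
python3 -c "
from h import *
st((98,128,230))"
```

```text
clock: 0.87
position: [397.9, 424.7, 231.2]
ee_rot: [-0.641, 0.767, -0.0, -0.0]
contact_force: [-0.3, -1.0, 0.5]
gripper_width: 0.0
clock: 1.28
position: [516.2, 291.4, 231.3]
ee_rot: [-0.641, 0.767, 0.0, -0.0]
contact_force: [0.5, 0.2, -0.1]
gripper_width: 0.1
clock: 1.7
position: [612.9, 182.0, 230.4]
ee_rot: [-0.639, 0.769, -0.001, -0.001]
contact_force: [0.0, 0.9, -0.6]
gripper_width: -0.2
t 1.7 train [ 62.8 147.7 230.4] F [ 0.   0.9 -0.6] w -0.2
toolx angle vs -ey, rz needed: [[1.0, 0.006, -0.001], [-0.006, 1.0, 0.0], [0.001, -0.0, 1.0]] [-0.0001 -0.0015 -0.0059]
tool delta [ 19.5 -35.3   0.4]
```

Here I'll shift to the pre-push point, then take a wrist picture before descending.

```bash
python3 -m jog '[{"hand":0,"dx":10,"dy":-18,"dz":0,"rx":0,"ry":0,"rz":0},{"hand":0,"dx":10,"dy":-17,"dz":0,"rx":0,"ry":0,"rz":0},{"hand":0,"dx":0,"dy":0,"dz":0,"rx":0,"ry":0,"rz":0}]'
python3 -c "
from h import *
st((98,128,112))
d=arm.get_image('wrist'); cv2.imwrite('pics/w1.png',d['img'][:,:,::-1])
d=arm.get_image('scene'); cv2.imwrite('pics/s1.png',cv2.resize(d['img'][120:340,200:500,::-1],None,fx=2.6,fy=2.6))
"
```

```text
clock: 1.95
position: [642.4, 158.6, 230.5]
ee_rot: [-0.64, 0.768, -0.0, -0.0]
contact_force: [-0.8, 0.7, 0.3]
gripper_width: -0.2
t 1.95 train [ 96.  130.  230.5] F [-0.8  0.7  0.3] w -0.2
toolx angle vs -ey, rz needed: [[1.0, 0.003, -0.001], [-0.003, 1.0, -0.0], [0.001, 0.0, 1.0]] [ 0.0002 -0.0009 -0.0027]
tool delta [  1.9  -2.  118.5]
```

View pics/w1.png

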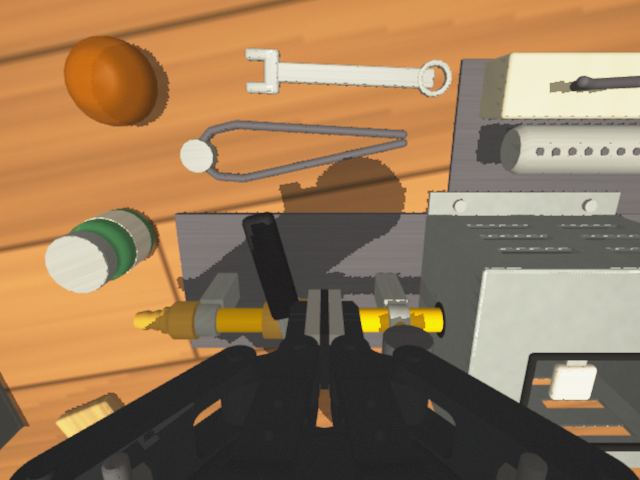

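View pics/s1.png

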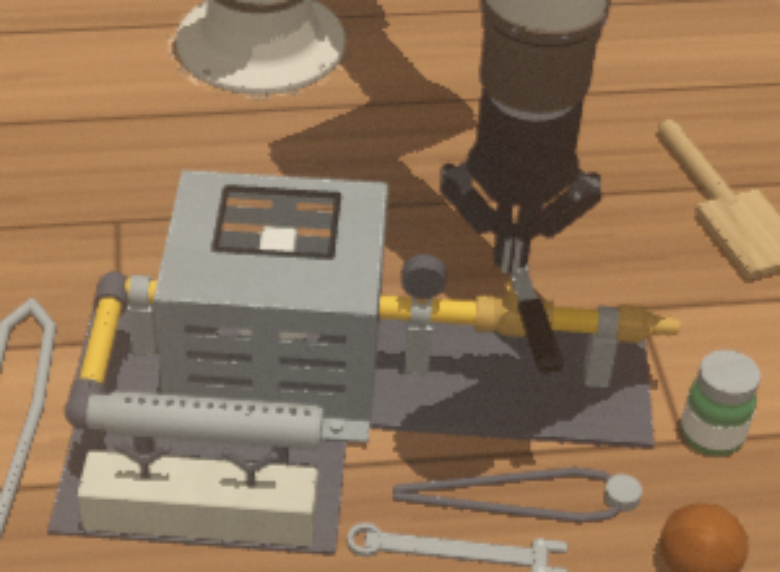

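The scene view shows the closed fingertips at about (512,265) in the crop, just short of the handle on its guard side. The outer knuckles are wide, at (455,185) and (595,185), so I'll measure their height above the tips to check the clearance over the guard.

Run:
```python
from h import *
s=arm.read_state(); R=Ro.from_quat(s["ee_rot"]).as_matrix()
d=arm.get_image("scene"); P=cloud(d)
T=(P-s["position"])@R
m=(np.abs(T[...,0])<120)&(np.abs(T[...,1])<80)&(T[...,2]>-180)&(T[...,2]<12)&(d["depth"]>0)
q=T[m]
for z0 in range(-150,10,10):
    k=q[(q[:,2]>=z0)&(q[:,2]<z0+10)]
    if len(k): print(z0,len(k),k[:,0].min().round(),k[:,0].max().round(),k[:,1].min().round(),k[:,1].max().round())
```

```text
-150 157 -36.0 38.0 -39.0 -3.0
-140 149 -34.0 39.0 -39.0 1.0
-130 24 -35.0 38.0 -34.0 -3.0
-120 92 -40.0 43.0 -13.0 8.0
-110 208 -46.0 50.0 -22.0 11.0
-100 268 -60.0 62.0 -22.0 14.0
-90 211 -60.0 63.0 -20.0 4.0
-80 163 -57.0 56.0 -20.0 12.0
-70 126 -45.0 49.0 -18.0 13.0
-60 203 -38.0 42.0 -16.0 15.0
-50 83 -31.0 34.0 -14.0 17.0
-40 48 -11.0 15.0 -13.0 11.0
-30 46 -12.0 15.0 -12.0 2.0
-20 50 -12.0 15.0 -13.0 11.0
-10 25 -11.0 12.0 -15.0 -2.0
```

```bash
python3 -m jog '[{"hand":0,"dx":0,"dy":0,"dz":35,"rx":0,"ry":0,"rz":0},{"hand":0,"dx":0,"dy":0,"dz":35,"rx":0,"ry":0,"rz":0},{"hand":0,"dx":0,"dy":0,"dz":30,"rx":0,"ry":0,"rz":0},{"hand":0,"dx":0,"dy":0,"dz":19,"rx":0,"ry":0,"rz":0},{"hand":0,"dx":0,"dy":0,"dz":0,"rx":0,"ry":0,"rz":0}]'
python3 - <<'E'
from h import *
st((98,128,112))
for a in (.25,.5,.75,1,1.25,1.45,1.57,1.65):
    p=np.array([0,150])+90*np.array([np.cos(a),np.sin(a)])+24*np.array([np.sin(a),-np.cos(a)]); print(a,p.round())
E
```

```text
clock: 2.52
position: [636.9, 160.3, 107.1]
ee_rot: [-0.641, 0.767, 0.002, -0.005]
contact_force: [-0.6, 0.1, -1.4]
gripper_width: -0.0
t 2.52 train [ 90.3 130.6 107.1] F [-0.6  0.1 -1.4] w -0.0
toolx angle vs -ey, rz needed: [[1.0, -0.0, -0.005], [0.0, 1.0, -0.009], [0.005, 0.009, 1.0]] [ 0.0092 -0.0052  0.0005]
tool delta [ 2.7 -7.6 -5. ]
0.25 [ 93. 149.]
0.5 [ 90. 172.]
0.75 [ 82. 194.]
1 [ 69. 213.]
1.25 [ 51. 228.]
1.45 [ 35. 236.]
1.57 [ 24. 240.]
1.65 [ 17. 242.]
```

```bash
python3 -m jog '[{"hand":0,"dx":-10,"dy":-1,"dz":-3,"rx":0,"ry":0,"rz":0},{"hand":0,"dx":-9,"dy":0,"dz":0,"rx":0,"ry":0,"rz":0},{"hand":0,"dx":-8,"dy":0,"dz":0,"rx":0,"ry":0,"rz":0},{"hand":0,"dx":-7,"dy":0,"dz":0,"rx":0,"ry":0,"rz":0},{"hand":0,"dx":-7,"dy":1,"dz":0,"rx":0,"ry":0,"rz":0}]'
python3 -c "
from h import *
st((82,194,110))"
```

```text
clock: 2.93
position: [648.6, 201.5, 116.7]
ee_rot: [-0.641, 0.767, -0.0, 0.001]
contact_force: [-2.1, -3.9, 1.0]
gripper_width: 0.1
t 2.93 train [ 94.5 173.3 116.7] F [-2.1 -3.9  1. ] w 0.1
toolx angle vs -ey, rz needed: [[1.0, -0.0, 0.0], [0.0, 1.0, 0.001], [-0.0, -0.001, 1.0]] [-0.0015  0.0004  0.0004]
tool delta [-20.7  12.5   6.7]
```

```bash
python3 -m jog '[{"hand":0,"dx":-7,"dy":4,"dz":4,"rx":0,"ry":0,"rz":0},{"hand":0,"dx":-7,"dy":4,"dz":0,"rx":0,"ry":0,"rz":0},{"hand":0,"dx":-7,"dy":4,"dz":0,"rx":0,"ry":0,"rz":0},{"hand":0,"dx":-9,"dy":6,"dz":0,"rx":0,"ry":0,"rz":0},{"hand":0,"dx":-9,"dy":6,"dz":0,"rx":0,"ry":0,"rz":0}]'
python3 -c "
from h import *
st((51,228,112))"
```

```text
clock: 3.35
position: [630.8, 244.0, 111.3]
ee_rot: [-0.641, 0.768, 0.0, -0.0]
contact_force: [1.2, -5.0, 0.4]
gripper_width: -0.1
t 3.35 train [ 69.4 211.9 111.3] F [ 1.2 -5.   0.4] w -0.1
toolx angle vs -ey, rz needed: [[1.0, 0.0, -0.001], [-0.0, 1.0, -0.001], [0.001, 0.001, 1.0]] [ 0.0007 -0.0006 -0.0004]
tool delta [-16.1  18.4  -0.7]
```

```bash
python3 -m jog '[{"hand":0,"dx":-5,"dy":6,"dz":0,"rx":0,"ry":0,"rz":0},{"hand":0,"dx":-5,"dy":6,"dz":0,"rx":0,"ry":0,"rz":0},{"hand":0,"dx":-5,"dy":6,"dz":0,"rx":0,"ry":0,"rz":0},{"hand":0,"dx":-4,"dy":8,"dz":0,"rx":0,"ry":0,"rz":0},{"hand":0,"dx":-4,"dy":8,"dz":0,"rx":0,"ry":0,"rz":0}]'
python3 -c "
from h import *
st((24,240,112))"
```

```text
clock: 3.77
position: [601.5, 272.7, 111.0]
ee_rot: [-0.641, 0.767, 0.0, 0.0]
contact_force: [3.5, -3.8, -0.4]
gripper_width: -0.1
t 3.77 train [ 35.5 235.  111. ] F [ 3.5 -3.8 -0.4] w -0.1
toolx angle vs -ey, rz needed: [[1.0, 0.0, 0.0], [-0.0, 1.0, 0.0], [-0.0, -0.0, 1.0]] [-0.      0.0001 -0.0001]
tool delta [-5.  11.5 -1. ]
```

```bash
python3 -m jog '[{"hand":0,"dx":-2,"dy":5,"dz":0,"rx":0,"ry":0,"rz":0},{"hand":0,"dx":-2,"dy":5,"dz":0,"rx":0,"ry":0,"rz":0},{"hand":0,"dx":0,"dy":3,"dz":0,"rx":0,"ry":0,"rz":0},{"hand":0,"dx":0,"dy":3,"dz":0,"rx":0,"ry":0,"rz":0},{"hand":0,"dx":0,"dy":0,"dz":0,"rx":0,"ry":0,"rz":0}]'
python3 -c "
from h import *
st((24,240,112))
d=arm.get_image('top'); cv2.imwrite('pics/t2.png',cv2.resize(d['img'][150:330,170:430,::-1],None,fx=2.8,fy=2.8))"
```

```text
clock: 4.18
position: [589.9, 279.7, 111.6]
ee_rot: [-0.641, 0.767, -0.001, 0.004]
contact_force: [10.5, -3.4, -5.3]
gripper_width: 0.2
t 4.18 train [ 22.8 239.8 111.6] F [10.5 -3.4 -5.3] w 0.2
toolx angle vs -ey, rz needed: [[1.0, -0.001, 0.004], [0.001, 1.0, 0.006], [-0.004, -0.006, 1.0]] [-0.0064  0.0038  0.0006]
tool delta [-0.2 -1.2 -0.4]
```

View pics/t2.png

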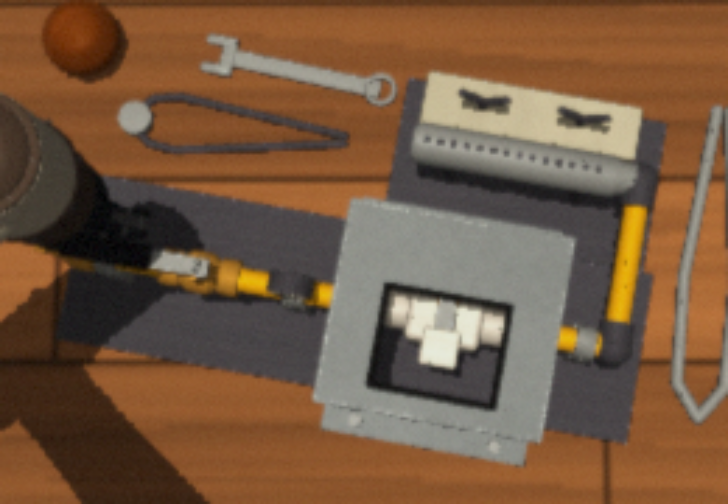

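The handle now lies along the pipe in the top view, and the push force rose to 10 N, which means it's on the stop. Next I'll back off, rise, and check it with a clear view.

```bash
python3 -m jog '[{"hand":0,"dx":0,"dy":-12,"dz":0,"rx":0,"ry":0,"rz":0},{"hand":0,"dx":0,"dy":-12,"dz":0,"rx":0,"ry":0,"rz":0},{"hand":0,"dx":0,"dy":0,"dz":-35,"rx":0,"ry":0,"rz":0},{"hand":0,"dx":0,"dy":0,"dz":-40,"rx":0,"ry":0,"rz":0},{"hand":0,"dx":0,"dy":0,"dz":-40,"rx":0,"ry":0,"rz":0}]'
python3 -m jog '[{"hand":0,"dx":30,"dy":10,"dz":0,"rx":0,"ry":0,"rz":0},{"hand":0,"dx":35,"dy":10,"dz":0,"rx":0,"ry":0,"rz":0},{"hand":0,"dx":35,"dy":10,"dz":0,"rx":0,"ry":0,"rz":0},{"hand":0,"dx":35,"dy":10,"dz":0,"rx":0,"ry":0,"rz":0},{"hand":0,"dx":35,"dy":10,"dz":0,"rx":0,"ry":0,"rz":0}]'
python3 -m jog '[{"hand":0,"dx":30,"dy":8,"dz":0,"rx":0,"ry":0,"rz":0},{"hand":0,"dx":0,"dy":0,"dz":0,"rx":0,"ry":0,"rz":0},{"hand":0,"dx":0,"dy":0,"dz":0,"rx":0,"ry":0,"rz":0}]'
python3 -c "
from h import *
st((-31,-70,230))
s=arm.read_state()
d=arm.get_image('wrist'); cv2.imwrite('pics/w3.png',d['img'][:,:,::-1]); np.savez('w3.npz',pos=s['position'],q=s['ee_rot'],**d)
d=arm.get_image('top'); np.savez('t3.npz',**d);cv2.imwrite('pics/t3.png',cv2.resize(d['img'][150:330,170:430,::-1],None,fx=2.8,fy=2.8))"
```

```text
clock: 4.65
position: [609.8, 275.1, 226.6]
ee_rot: [-0.641, 0.767, 0.001, -0.001]
contact_force: [0.6, 0.6, 0.8]
gripper_width: -0.2
clock: 5.07
position: [529.7, 115.9, 226.4]
ee_rot: [-0.641, 0.767, 0.001, 0.001]
contact_force: [0.7, -1.1, -0.6]
gripper_width: -0.2
clock: 5.32
position: [517.2, 87.7, 227.1]
ee_rot: [-0.64, 0.768, 0.0, 0.001]
contact_force: [0.6, 0.3, 0.0]
gripper_width: -0.3
t 5.32 train [-14.6  37.9 227.1] F [0.6 0.3 0. ] w -0.3
toolx angle vs -ey, rz needed: [[1.0, 0.002, 0.002], [-0.002, 1.0, 0.001], [-0.002, -0.001, 1.0]] [-0.0007  0.002  -0.0017]
tool delta [107.9  16.2  -3.2]
```

View pics/w3.png

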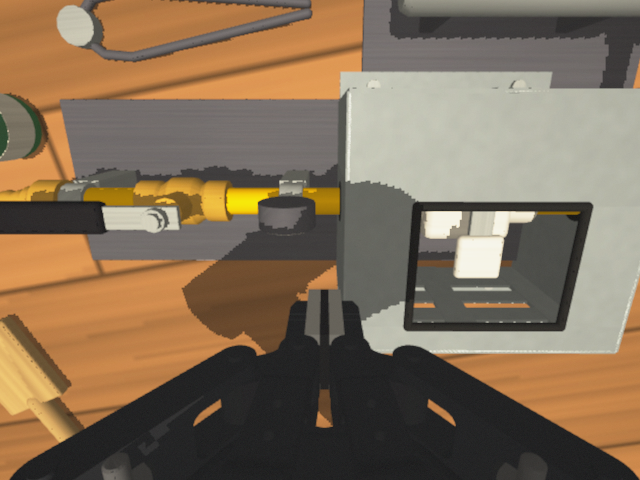

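View pics/t3.png

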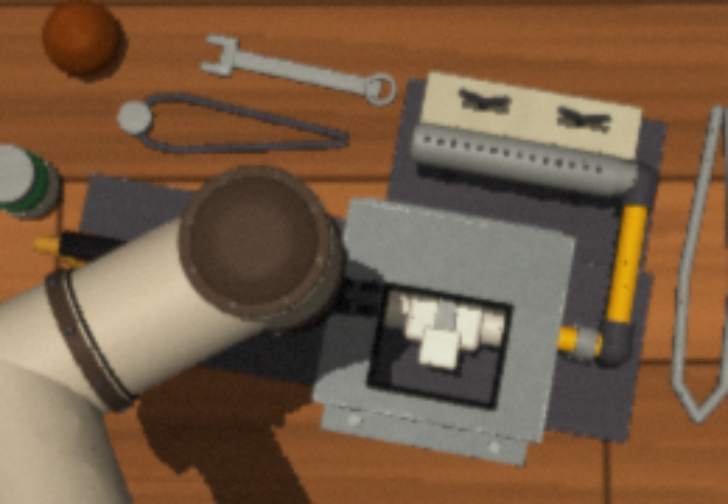

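The wrist view shows the handle level with the pipe at about (80,217), so it's in line. The window trim is at (405–592, 203–330) and the white pad at (455–503, 235–278). I'll locate the window and pad in the train frame from the depth data.

Run:
```python
from h import *
d=dict(np.load("w3.npz")); K=d["intrinsics"]; T=d["T_tool_cam"]; R=Ro.from_quat(d["q"]).as_matrix()
v,u=np.mgrid[:480,:640]; z=d["depth"]
P=np.stack([(u-K[0,2])/K[0,0]*z,(v-K[1,2])/K[1,1]*z,z],-1)@T[:3,:3].T+T[:3,3]
W=P@R.T+d["pos"]; t=np.stack([(W-O)@ex,(W-O)@ey,W[...,2]],-1)
h=cv2.cvtColor(d["img"],cv2.COLOR_RGB2HSV)
def show(name,m):
    n,l,s,c=cv2.connectedComponentsWithStats(m.astype(np.uint8))
    for i in range(1,n):
        if s[i,4]>400:
            q=t[l==i]; print(name,s[i],np.percentile(q,1,0).round(1),np.percentile(q,50,0).round(1),np.percentile(q,99,0).round(1))
ok=z>0
show("pad",ok&(t[...,2]>122)&(t[...,2]<138)&(h[...,2]>150)&(u>400)&(v>225)&(v<290))
show("trim",ok&(t[...,2]>146)&(t[...,2]<160)&(h[...,2]<60)&(u>390)&(v<340))
show("top",ok&(t[...,2]>146)&(t[...,2]<156)&(h[...,2]>120)&(u>330))
show("handle",ok&(t[...,2]>120)&(t[...,2]<145)&(h[...,2]<60)&(u<200))
# window hole edge from trim inner contour
m=(ok&(t[...,2]>146)&(t[...,2]<160)&(h[...,2]<60)&(u>390)&(v<340)).astype(np.uint8)
cs,hi=cv2.findContours(m,cv2.RETR_CCOMP,cv2.CHAIN_APPROX_NONE)
for k in cs:
    a=cv2.contourArea(k)
    if a>3000:
        q=t[k[:,0,1],k[:,0,0]][:,:2].astype(np.float32); print(a,cv2.minAreaRect(q))
```

```text
pad [ 454  226   50   52 2161] [-42.5 -85.9 125.1] [-24.7 -70.1 129.3] [ -5.8 -55.4 131. ]
trim [ 404  202  188  129 4746] [ -71.  -123.8  148.6] [-20.1 -74.3 152. ] [ 16.3 -16.4 153.8]
top [  345    88   295   266 45904] [ -89.8 -163.9  148.2] [ 37.8 -80.3 149.7] [ 80.2  22.1 151.4]
handle [   0  201  107   33 3253] [ -6.5 184.3 130.6] [  4.2 216.  137.2] [ 13.2 250.2 138.8]
21457.0 ((-27.466432571411133, -70.47439575195312), (108.98428344726562, 88.64769744873047), 89.8189697265625)
17251.0 ((-27.832443237304688, -70.68905639648438), (101.94989776611328, 80.79625701904297), 89.81141662597656)
```

```bash
python3 -m jog '[{"hand":0,"dx":30,"dy":4,"dz":0,"rx":0,"ry":0,"rz":0},{"hand":0,"dx":30,"dy":4,"dz":0,"rx":0,"ry":0,"rz":0},{"hand":0,"dx":30,"dy":4,"dz":0,"rx":0,"ry":0,"rz":0},{"hand":0,"dx":18,"dy":2,"dz":0,"rx":0,"ry":0,"rz":0},{"hand":0,"dx":0,"dy":0,"dz":0,"rx":0,"ry":0,"rz":0}]'
python3 -m jog '[{"hand":0,"dx":0,"dy":0,"dz":20,"rx":0,"ry":0,"rz":0},{"hand":0,"dx":0,"dy":0,"dz":20,"rx":0,"ry":0,"rz":0},{"hand":0,"dx":0,"dy":0,"dz":16,"rx":0,"ry":0,"rz":0},{"hand":0,"dx":0,"dy":0,"dz":0,"rx":0,"ry":0,"rz":0},{"hand":0,"dx":0,"dy":0,"dz":0,"rx":0,"ry":0,"rz":0}]'
python3 -c "
from h import *
st((-28,-70,134))
d=arm.get_image('wrist'); cv2.imwrite('pics/w4.png',d['img'][:,:,::-1])
d=arm.get_image('scene'); cv2.imwrite('pics/s4.png',cv2.resize(d['img'][120:310,200:450,::-1],None,fx=3,fy=3))
"
```

```text
clock: 5.83
position: [484.5, -16.6, 226.1]
ee_rot: [-0.64, 0.768, 0.0, -0.0]
contact_force: [0.2, 1.1, 0.6]
gripper_width: -0.1
clock: 6.25
position: [485.5, -14.6, 169.8]
ee_rot: [-0.642, 0.767, 0.0, -0.001]
contact_force: [0.7, -0.3, 0.8]
gripper_width: 0.1
t 6.25 train [-27.6 -68.4 169.8] F [ 0.7 -0.3  0.8] w 0.1
toolx angle vs -ey, rz needed: [[1.0, -0.002, -0.001], [0.002, 1.0, -0.001], [0.001, 0.001, 1.0]] [ 0.0015 -0.0009  0.0015]
tool delta [ 1.6  0.4 35.8]
```

View pics/w4.png

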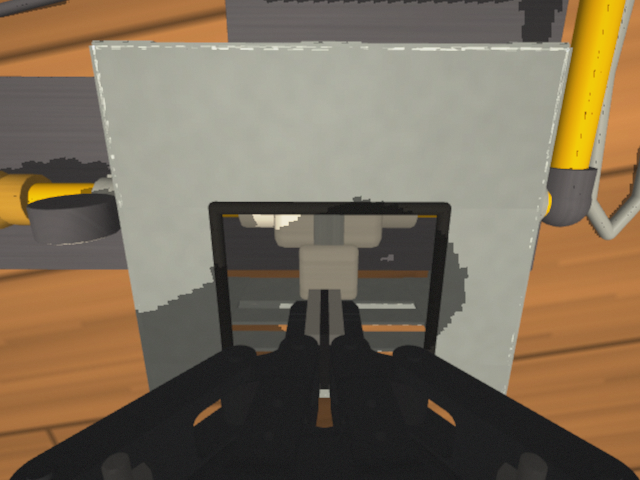

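View pics/s4.png

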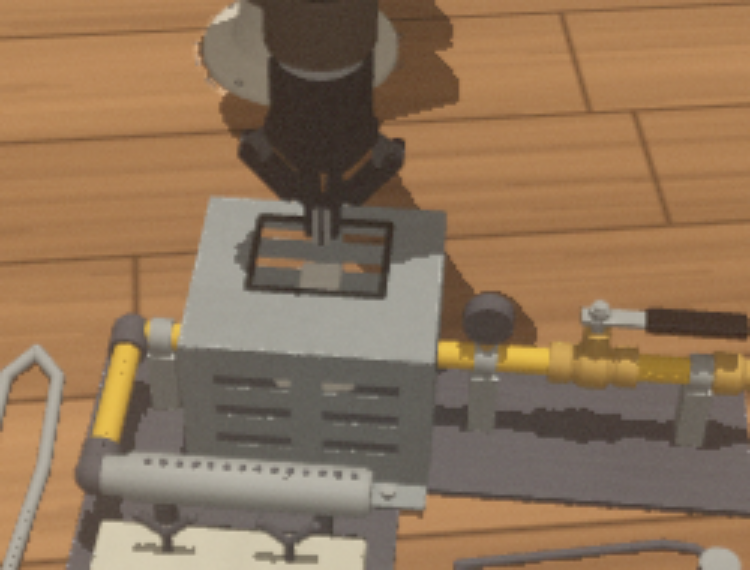

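The fingers are centred over the pad (fingers and pad both near column 325, window at columns 222–436), and the scene view shows the handle in line with the pipe. I'll descend now.

```bash
python3 -m jog '[{"hand":0,"dx":1,"dy":0,"dz":12,"rx":0,"ry":0,"rz":0},{"hand":0,"dx":0,"dy":0,"dz":12,"rx":0,"ry":0,"rz":0},{"hand":0,"dx":0,"dy":0,"dz":8,"rx":0,"ry":0,"rz":0},{"hand":0,"dx":0,"dy":0,"dz":0,"rx":0,"ry":0,"rz":0},{"hand":0,"dx":0,"dy":0,"dz":0,"rx":0,"ry":0,"rz":0}]'
python3 -c "
from h import *
st((-28,-70,112))"
```

```text
clock: 6.77
position: [485.4, -16.4, 138.8]
ee_rot: [-0.641, 0.767, -0.0, 0.0]
contact_force: [-0.3, -0.1, 0.3]
gripper_width: -0.1
t 6.77 train [-27.4 -70.2 138.8] F [-0.3 -0.1  0.3] w -0.1
toolx angle vs -ey, rz needed: [[1.0, -0.001, 0.0], [0.001, 1.0, 0.001], [-0.0, -0.001, 1.0]] [-0.0007  0.      0.0005]
tool delta [-0.2  0.6 26.8]
```

```bash
python3 -m jog '[{"hand":0,"dx":0,"dy":0,"dz":5,"rx":0,"ry":0,"rz":0},{"hand":0,"dx":0,"dy":0,"dz":5,"rx":0,"ry":0,"rz":0},{"hand":0,"dx":0,"dy":0,"dz":5,"rx":0,"ry":0,"rz":0},{"hand":0,"dx":0,"dy":0,"dz":0,"rx":0,"ry":0,"rz":0},{"hand":0,"dx":0,"dy":0,"dz":0,"rx":0,"ry":0,"rz":0}]'
python3 -m jog '[{"hand":0,"dx":0,"dy":0,"dz":4,"rx":0,"ry":0,"rz":0},{"hand":0,"dx":0,"dy":0,"dz":3,"rx":0,"ry":0,"rz":0},{"hand":0,"dx":0,"dy":0,"dz":0,"rx":0,"ry":0,"rz":0},{"hand":0,"dx":0,"dy":0,"dz":0,"rx":0,"ry":0,"rz":0}]'
python3 -c "
from h import *
st((-28,-70,112))"
```

```text
clock: 7.18
position: [485.6, -16.3, 124.0]
ee_rot: [-0.641, 0.767, -0.0, 0.001]
contact_force: [-1.1, 1.1, 6.4]
gripper_width: 0.1
clock: 7.52
position: [485.9, -16.3, 117.5]
ee_rot: [-0.641, 0.767, -0.001, 0.001]
contact_force: [-1.5, 1.9, 7.4]
gripper_width: 0.1
t 7.52 train [-26.9 -70.  117.5] F [-1.5  1.9  7.4] w 0.1
toolx angle vs -ey, rz needed: [[1.0, -0.001, 0.0], [0.001, 1.0, 0.002], [-0.0, -0.002, 1.0]] [-0.0023  0.0005  0.001 ]
tool delta [-0.   1.1  5.5]
```

```bash
python3 -m jog '[{"hand":0,"dx":0,"dy":0,"dz":2,"rx":0,"ry":0,"rz":0},{"hand":0,"dx":0,"dy":0,"dz":2,"rx":0,"ry":0,"rz":0},{"hand":0,"dx":0,"dy":0,"dz":1,"rx":0,"ry":0,"rz":0},{"hand":0,"dx":0,"dy":0,"dz":0,"rx":0,"ry":0,"rz":0},{"hand":0,"dx":0,"dy":0,"dz":0,"rx":0,"ry":0,"rz":0}]'
python3 -c "
from h import *
st((-28,-70,112))"
```

```text
clock: 7.93
position: [486.3, -16.4, 114.9]
ee_rot: [-0.642, 0.767, -0.001, 0.001]
contact_force: [-7.7, 3.8, 21.6]
gripper_width: -0.1
t 7.93 train [-26.5 -70.  114.9] F [-7.7  3.8 21.6] w -0.1
toolx angle vs -ey, rz needed: [[1.0, -0.002, 0.0], [0.002, 1.0, 0.004], [-0.0, -0.004, 1.0]] [-0.0039  0.0003  0.0019]
tool delta [-0.   1.5  2.9]
```

The force jumped from 7 N to 22 N within 2.5 mm, so the lever is on its stop. I'll hold and check that it's steady.

```bash
python3 -m jog '[{"hand":0,"dx":0,"dy":0,"dz":0,"rx":0,"ry":0,"rz":0},{"hand":0,"dx":0,"dy":0,"dz":0,"rx":0,"ry":0,"rz":0},{"hand":0,"dx":0,"dy":0,"dz":0,"rx":0,"ry":0,"rz":0},{"hand":0,"dx":0,"dy":0,"dz":0,"rx":0,"ry":0,"rz":0},{"hand":0,"dx":0,"dy":0,"dz":0,"rx":0,"ry":0,"rz":0}]'
python3 -c "
from h import *
st()
d=arm.get_image('scene'); cv2.imwrite('pics/s5.png',cv2.resize(d['img'][120:310,200:450,::-1],None,fx=3,fy=3))
d=arm.get_image('wrist'); cv2.imwrite('pics/w5.png',d['img'][:,:,::-1])
st()"
```

```text
clock: 8.35
position: [486.3, -16.4, 114.9]
ee_rot: [-0.642, 0.767, -0.001, 0.001]
contact_force: [-6.9, 2.3, 21.4]
gripper_width: -0.1
t 8.35 train [-26.5 -70.  114.9] F [-6.9  2.3 21.4] w -0.1
toolx angle vs -ey, rz needed: [[1.0, -0.002, 0.0], [0.002, 1.0, 0.004], [-0.0, -0.004, 1.0]] [-0.004   0.0004  0.0019]
t 8.45 train [-26.5 -70.  114.9] F [-6.7  2.  22.6] w 0.2
toolx angle vs -ey, rz needed: [[1.0, -0.002, 0.0], [0.002, 1.0, 0.004], [-0.0, -0.004, 1.0]] [-0.004   0.0004  0.0019]
```

View pics/s5.png

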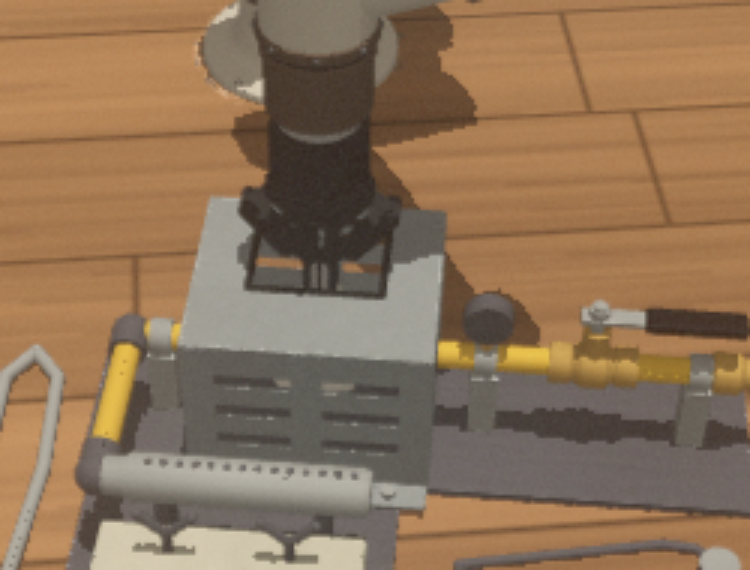

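View pics/w5.png

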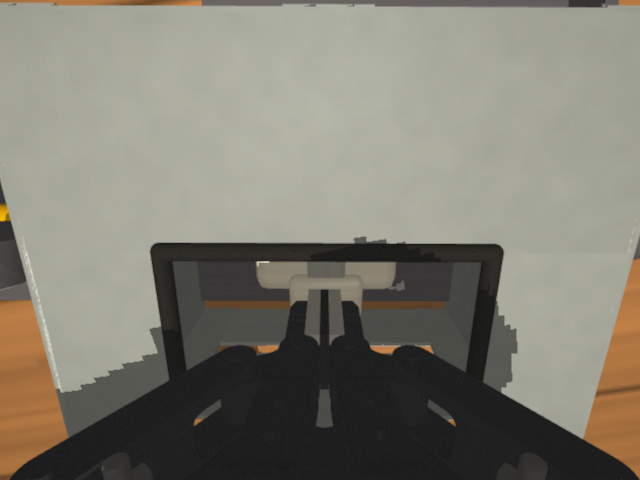

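The fingertips are resting on the pad inside the window, clear of the trim on all sides. The force is a steady 22 N and the handle is in line, so I'm handing in.

```bash
python3 -c "
from bench import arm
print(arm.job_done()); s=arm.read_state(); print(s['clock'],s['position'],s['contact_force'])"
```

```text
the job is handed in; nothing more can be done
None
the job is handed in; nothing more can be done
```

The gas valve is open and the reset lever is held fully down; I handed the job in at about 8.5 s.

- **Valve:** I pushed the handle round with the closed fingers until the side force jumped from about 5 N to 10 N, which I took as the hard stop. After I backed off, the scene and wrist views showed the handle in line with the pipe.
- **Lever:** I went down through the middle of the window onto the pad. The force rose from about 7 N to about 22 N over the last 2.5 mm, well above the 8.5 N needed. It stayed between 21 and 23 N for the half second I watched.
- **Guard and loose things:** The pictures showed the fingers clear of the window trim. I felt no force on the way in until the pad. Nothing loose looked moved in the views I checked, but I did not measure their positions again.

**Small disagreements:** The fingertip height ended at 114.9 mm, against about 113.5 mm expected for the pad fully down. The 2 mm calibration and pressing slightly to the hinge side of the pad's centre could account for that. The two cameras put the window centre about 3 mm apart in x, well inside the clearance. I could not read the state after handing in, so the final second is unchecked.

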